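Load a steel blank into a canted drilling fixture

ROBOT

A 7-joint arm with a two-finger parallel gripper is mounted at the origin on the work surface. World frame = base frame: x ahead of the robot, y to its left, z up, the work surface at z = 0. Lengths are in m, angles in degrees, forces in N, time in s.
With the tool pointing down it reaches from about 0.425 to 0.875 m from the base axis. Payload 4.7 kg.
Tool frame: the origin (TCP) lies at the very end of the fingers, on their centre line; the grasp point (between the pads) lies 19 mm behind it; z points along the fingers, y is the line along which they close (so a half turn about z gives the same grasp; the last joint's range is limited). The gripper opens to 87 mm and grips with 3 to 60 N. Pads are 19 mm wide; open, the fingers measure 117 mm over their backs; the gripper's body (75 mm by 190 mm) begins 51 mm behind the grasp point.
Start: joints at [-66.457, 18.392, -4.016, 83.108, 1.295, 78.541, -3.26], TCP at [0.251, 0.6, 0.223] pointing down, gripper open.
Joint ranges: [-163.93, 163.93], [-17.29, 119.83], [-79.2, 71.16], [3.27, 140.29], [-89.18, 269.18], [5.43, 117.66], [-154.24, 154.24]. Speed limits (degrees/s): [147.25, 147.25, 180, 180, 180, 180, 180].

INTERFACE

Orientations are given as [roll, pitch, yaw] about the fixed x, y, z axes, in that order (R = Rz(yaw) Ry(pitch) Rx(roll)).
In Python, from cell import get_obs, eyes, env gives the robot as it stands.
- The arm moves only by the tool servo_tool, never from a script. Its argument "series" is a list that holds one entry, the list of rows, each a list of 7 numbers: the shift along the tool's x, y, z in units of 300 mm (1.0 is 300 mm), then the turn, a rotation vector about the tool's x, y, z in units of pi rad (1.0 is pi rad), then the opening, from 0 (shut) to 1 (fully open). In form: [[[tx, ty, tz, wx, wy, wz, gripper], ...]]. A call has 1 to 12 rows; each row is the pose to reach, as a shift and turn from the pose commanded when the call began, along the tool's axes at that moment, turning the shorter way round; what a row does not reach only later rows make up. A row lasts 1/12 s, in which the tool goes at most 41.7 mm and 7.16 degrees, less where a joint would pass 70% of its speed; a pose out of reach is approached as far as the arm can. A call with a number of a shift or a turn outside -1 to 1 is refused whole. A call with a gripper value outside its range is refused whole. The fingers move at their own pace and stop on an object; "grip_force" is the grip in N (left out, the last holds). Time passes only in rows, so rows that repeat a pose let the fingers close. It gives the time, the measured TCP pose, the force, the opening and the grip force at its end, in the units of the state.
- get_obs(): the state, without advancing time (a new reading comes with each control period).
- eyes.read_camera(name): name is "scene" or "top"; returns a dict with "frame" (480x640x3 uint8, red, green, blue), "depth" (480x640 float32, m along the optical axis (not along the pixel's ray), 0 where there is no reading), "fx", "fy", "cx", "cy" (pixels), "origin" and "rotation" of the camera in the world. Camera axes: x right, y down, z forward; pixel columns grow to the right and rows downward; lengths in m; the calibration is good to about 2 mm. A picture is of the moment at which its call begins.
- env.sign_off(): hands the job in; it is judged then, once.
The state is a dict: "time_s": time; "qpos": joint angles; "joint_velocities": joint speeds; "effort": joint torques, N m; "tool_pos": TCP position; "tool_rot": TCP orientation; "force": force on the tool from outside, world axes, zero at the start; "wrist_torque": the same for the moment, N m; "grip_width": finger opening in m; "grasp_force": force on a finger pad.
Only numpy, scipy, OpenCV 4.12 (cv2) and the standard library are available. Lean on these libraries where they do the work, as an engineer would, in place of code of your own. Each camera call takes 0.05 s, during which the arm holds its last target. There are 200 camera calls.

TASK

Load the steel blank into the tilted drilling fixture: lay it lightly and flat on the bed, long side up the slope, and let go of it two or three centimetres above the rail so that it slides down onto the rail by itself. Then push it gently along the rail until you feel it firmly against the side stop, which is already set and only finger-tight, so do not shift it. Press the clamp's lever fully down so that the blank stays held flat against both rail and stop, and leave the other things on the bench alone.

Things in the scene. Friction and masses are not known exactly. Their poses are not given: they have to be found in the camera images.
- blank: the workpiece: a loose plain steel plate 80 x 50 x 12 mm, about 0.4 kg, lying flat on the bench to the left of the fixture at the start. Origin: centre of its underside; x along its 80 mm length, y along its 50 mm width, z up through its thickness.
- bed: the fixture's smooth steel bed, fixed, tilted 24 deg down towards the robot and 9 deg down towards the side stop. Origin: on its surface, 62 mm up, in the plane of the rail's face and of the side stop's face at its middle setting. x up the slope, square to the rail; y along the rail, away from the stop; z normal. Surface x -24 to 168, y -80 to 145 mm. On the rail the blank's origin has x 40, z 0.
- rail: fixed steel strip across the lower end of the bed, 16 mm wide, 10 mm high: its face is the plane x = 0 of the bed frame, from y = -22 to 128 mm. Its frame is that of the bed. A blank let go above it slides down to it, drifting towards the stop by about a third of the way slid; friction then stops it from moving on along the rail: that takes a push of about 1 to 2 N.
- clamp_lever (a joint): the toggle clamp's hand lever, rad: about 1 at the start (clamp open, lever and clamp arm raised), 0 = fully down, parallel to the bed (shut, the arm's rubber pad on the seated blank, locked). It turns about an axis parallel to the bed's x, stays where it is left, takes about 2 to 5 N at the grip; its stop at 0 is hard. The arm comes down over the fence as the lever goes down.
- lever_pivot (a point): the pivot of the clamp lever, in the bed frame at x 26, y -56, z 28 mm. At joint value h the lever points from here along (0, -cos h, sin h) of the bed frame.
- lever_grip (a point): the middle of the lever's black round grip (16 mm thick, from 46 to 112 mm from the pivot), on its centre line, 85 mm from the pivot.
- flat_bar: bystander: a steel bar offcut 170 x 30 x 8 mm. Origin: centre of its underside.
- flange: bystander: a round steel flange ring, 76 mm across, 10 mm thick. Origin: centre of its underside.
- coupling: bystander: a brass pipe coupling, 34 mm across, 34 mm tall, standing. Origin: centre of its underside.
- oil_can: bystander: a grey can, 60 mm across, 150 mm tall. Origin: centre of its underside.
- washers: bystander: a short steel spacer, 28 mm across, 18 mm tall. Origin: centre of its underside.
- spanner: bystander: a spanner lying on the bench.
- hammer: bystander: a hammer lying on the bench.
- stop_nuts (a point): fixed point between the two wing nuts of the adjustable side stop, in the bed frame at x 73, y -36, z 6 mm. The stop is a bar 10 mm high whose face stands square to the rail, from x = 8 to 92 mm, at a setting that is not measured: anywhere from y = -16 to 16 mm of the bed frame. Only finger-tight, it bears a push of 7 N but slips from about 9 N on.
Mind the look-alikes: they are no part of the job. Leave any purple, red or yellow look-alike of the blank alone.

How it is judged (in metres and radians):
On the way, in this order (a step that is already met when the one before it is completed fails the run):
1. the blank is brought flat onto the bed while still held, at least 10 mm clear of the rail (contact force between the fingers and blank above 1 N and x of blank in the frame of bed above 0.05 m and z of blank in the frame of bed between -0.004 and 0.004 m and y of blank in the frame of bed above 0 m and angle between the z axis of blank and the z axis of bed, either way round below 0.09 rad), for 0.05 s.
2. it is let go there, at least 6 mm above the rail (contact force between the fingers and blank below 0.05 N and x of blank in the frame of bed above 0.046 m and z of blank in the frame of bed below 0.005 m).
3. it is pushed home: down on the rail and pressed against the side stop (x of blank in the frame of bed below 0.0415 m and y of side_stop_c0 in the frame of blank between -0.0325 and 0.0325 m and contact force between blank and side_stop_c0 above 0.5 N).
At the end, for the whole second after the job is handed in: The clamp's lever is fully down (below 0.06 rad) and the blank rests still and flat on the bed, its length up the slope, within 1.5 mm of both the rail and the side stop and square to them within 0.03 rad (value of joint clamp_lever below 0.06 rad and x of blank in the frame of bed between 0.0375 and 0.0415 m and y of side_stop_c0 in the frame of blank between -0.0325 and 0.0325 m and y of blank in the frame of bed above 0.006 m and z of blank in the frame of bed below 0.002 m and angle between the x axis of blank and the x axis of bed, either way round below 0.03 rad and angle between the z axis of blank and the z axis of bed, either way round below 0.04 rad and linear speed of blank below 0.02 m/s); the robot touches nothing.
It fails at once if the side stop is shifted from its setting by more than 1.5 mm (distance of side_stop_c0 from where it was at the start of the episode above 0.0015 m).
It fails at once if the blank is slammed or dropped onto the bed (more than 60 N) or against the rail (more than 40 N) (contact force between blank and bed above 60 N or contact force between blank and rail above 40 N).
It fails at once if another thing on the bench is moved by more than 30 mm (distance of any of flat_bar, flange, coupling, oil_can, washers, spanner, hammer from where it was at the start of the episode above 0.03 m).
It also fails if it takes over 72 s, if anything falls off the work surface, if the arm or the gripper's body presses on something with over 40 N, if the wrist force passes 120 N, or if a joint passes its speed limit or range.

## Working session

There is one attempt and no reset: what is moved stays moved. The work goes in short steps, Python scripts to look and compute and a tool call to move; the robot and the scene stay as the last step left them, time stands still between calls to the robot, and variables do not carry over. Pictures are saved under pics/ and viewed, at most 10 in all, crops included, and the job is handed in when it is done.

Besides the shell and the picture viewer there is one more tool, called after "Emit:" as name(argument=value, ...) on one line, values as JSON. servo_tool: Moves the arm, as the interface text tells. Shifts and turns lie within -1 to 1; 1 stands for 300 mm of shift or pi rad of turn. Its arguments: {"type":"object","properties":{"series":{"type":"array"},"grip_force":{"type":"number"}},"required":["series"]}

```bash
ls; mkdir -p pics; python3 - <<'E'
from cell import get_obs, eyes, env
import cv2,numpy as np
print(get_obs())
for n in("scene","top"):
    c=eyes.read_camera(n); cv2.imwrite(f"pics/{n}0.png",c["frame"][:,:,::-1]); np.savez(f"/tmp/{n}0.npz",**c)
    print(n,c["fx"],c["fy"],c["cx"],c["cy"],c["origin"],c["rotation"])
E
```

```text
pics
{'time_s': 0.0, 'qpos': array([-66.45596174,  18.44037693,  -4.01527247,  83.17575425,
         1.29484072,  78.54059082,  -3.25947005]), 'joint_velocities': array([-0.10352787, -0.02573391,  0.05180821, -0.00033836, -0.01162599,
       -0.06823736, -0.1024912 ]), 'effort': array([-2.05126685e-05, -4.91289961e+01, -4.03777175e-01, -3.12537432e+01,
       -6.38970709e-02,  4.34494636e-02,  1.78511141e-04]), 'tool_pos': array([0.25104957, 0.59895338, 0.22143908]), 'tool_rot': array([-1.79888513e+02,  5.70320184e-03,  1.57265988e+02]), 'force': array([-0.53874936,  0.12780614,  0.33292881]), 'wrist_torque': array([-0.04122192,  0.07331229, -0.01258042]), 'grasp_force': 0.0, 'grip_width': 0.08713762032824753}
scene 467.84948305048187 467.84948305048187 318.26462410177606 238.623367403304 [1.08978533 0.75446495 0.80629   ] [-128.02039373    1.26507221  140.95483658]
top 567.0050154701491 567.0050154701491 322.6491632041005 246.91404347267985 [0.32125313 0.04951223 1.40049222] [-170.86321608   -0.42945374  -91.46538922]
```

View pics/scene0.png

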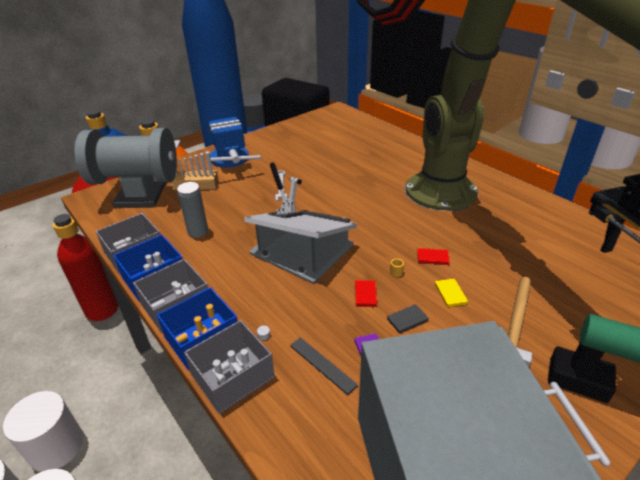

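View pics/top0.png

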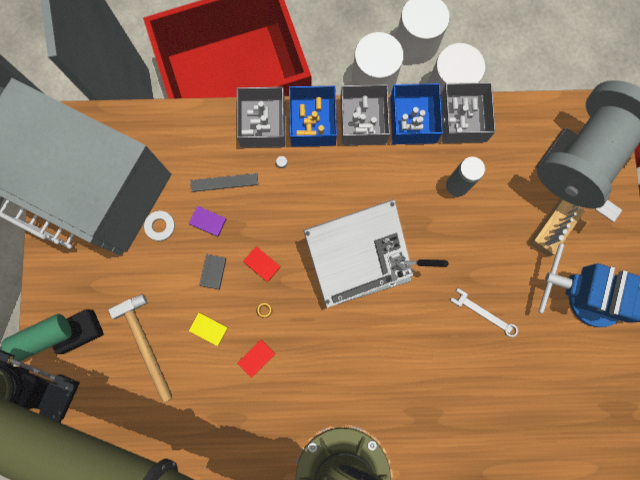

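The top view shows the dark grey blank at (213,272) and, in the scene view, at (408,318). Look-alikes in the top view: purple (208,221), red (262,264) and (256,358), yellow (208,329), and the long grey flat bar (225,183). The dark grey plate is the only one matching "plain steel 80x50". The fixture is at about (358,255), with the lever grip at (432,263).

```bash
cat > h.py <<'E'
import numpy as np,cv2
from scipy.spatial.transform import Rotation as Ro
def Rm(rpy): return Ro.from_euler("xyz",rpy,degrees=True).as_matrix()
def ray(c,uv):
    uv=np.atleast_2d(uv).astype(float)
    d=np.c_[(uv[:,0]-c["cx"])/c["fx"],(uv[:,1]-c["cy"])/c["fy"],np.ones(len(uv))]
    return d@Rm(c["rotation"]).T
def plane(c,uv,p0,n=(0,0,1)):
    d=ray(c,uv);n=np.array(n);o=c["origin"]
    return o+d*(((p0-o)@n)/(d@n))[:,None]
def cloud(c):
    v,u=np.mgrid[:480,:640];d=ray(c,np.c_[u.ravel(),v.ravel()])
    return (c["origin"]+d*c["depth"].reshape(-1,1).astype(float)).reshape(480,640,3)
def pix(c,P):
    q=(np.atleast_2d(P)-c["origin"])@Rm(c["rotation"])
    return np.c_[q[:,0]/q[:,2]*c["fx"]+c["cx"],q[:,1]/q[:,2]*c["fy"]+c["cy"]]
def load(n): return dict(np.load(n))
E
python3 - <<'E'
from h import *
t=load("/tmp/top0.npz");s=load("/tmp/scene0.npz")
for n,c,seed in(("top",t,(213,272)),("scene",s,(408,318))):
    f=c["frame"].astype(int)
    x,y=seed; print(n,f[y,x])
    m=((f.max(2)-f.min(2)<22)&(f.max(2)<120)).astype(np.uint8)
    k,l=cv2.connectedComponents(m); b=(l==l[y,x]).astype(np.uint8)
    cs=max(cv2.findContours(b,0,2)[0],key=cv2.contourArea)
    print(cv2.contourArea(cs),cv2.minAreaRect(cs))
    P=plane(c,cs[:,0],np.array([0,0,.012]))
    r=cv2.minAreaRect((P[:,:2]*1000).astype(np.float32)); print(r, "depthz",np.median(cloud(c)[b>0],axis=0))
# bed plane
C=cloud(t); uv=[(u,v) for v in range(225,285,2) for u in range(318,372,2)]
P=np.array([C[v,u] for u,v in uv]); c0=np.median(P,0)
for _ in range(3):
    n=np.linalg.svd(P-P.mean(0))[2][2]; e=abs((P-P.mean(0))@n); P=P[e<max(.002,2*np.median(e))]
n*=np.sign(n[2]); print("n",n,P.mean(0),len(P),e.std())
print("tilt total",np.degrees(np.arccos(n[2])),"expect",np.degrees(np.arccos(np.cos(np.radians(24))*np.cos(np.radians(9)))))
cv2.imwrite("pics/crop1.png",cv2.resize(t["frame"][185:325,185:455,::-1],None,fx=2.9,fy=2.9,interpolation=2))
E
```

```text
top [105 106 105]
592.0 ((212.67327880859375, 271.6029052734375), (20.095844268798828, 32.076873779296875), 12.26477336883545)
((489.5687255859375, 305.3183288574219), (49.713165283203125, 78.780517578125), 78.21180725097656) depthz [0.48876242 0.30490015 0.01216073]
scene [78 79 79]
585.0 ((407.53741455078125, 318.0831604003906), (20.016677856445312, 35.564937591552734), 65.77225494384766)
((494.1173095703125, 310.6984558105469), (52.85576248168945, 80.82447052001953), 78.51785278320312) depthz [0.49431228 0.3113494  0.01131019]
n [-0.34220742 -0.25899343  0.9032256 ] [ 0.51184664 -0.01426469  0.10621975] 589 0.0009469293612569335
tilt total 25.414648445022358 expect 25.538181142597388
```

View pics/crop1.png

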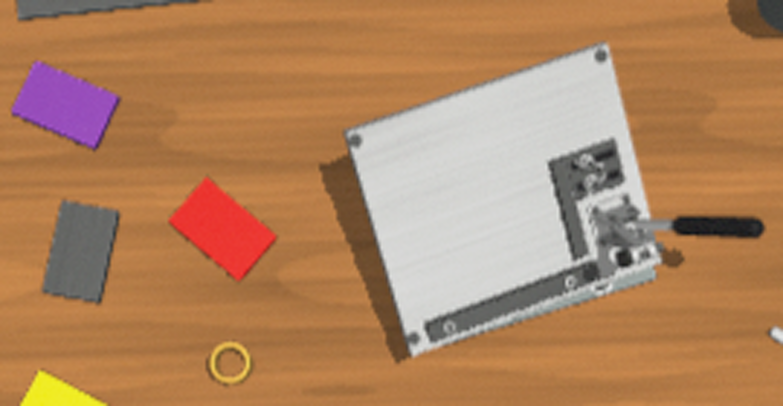

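Crop: the dark grey plate at crop (82,251) is the blank, with a red look-alike beside it at (222,230) and purple at (66,105). The bed corners are at crop (345,131), (605,44) and (411,356). The rail lies along the lower edge, with the stop bar and clamp at right and the lever grip at (718,227).

```bash
python3 - <<'E'
from h import *
t=load("/tmp/top0.npz");s=load("/tmp/scene0.npz")
C=cloud(t); n=np.array([-0.34220742,-0.25899343,0.9032256]);p=np.array([0.51184664,-0.01426469,0.10621975])
for yaw in (15.9,):
    R=Rm([0,0,yaw])@Rm([9,-24,0]); R2=Rm([0,0,yaw])@Rm([9,0,0])@Rm([0,-24,0]); print(R[:,2],R2[:,2])
n=R[:,2]
d=(C-p)@n
m=((abs(d)<.003)&(C[...,2]>.03)).astype(np.uint8)
k,l=cv2.connectedComponents(m); m=l==l[255,345]
Q=C[m]-p; a=Q@R
print("extents mean-frame x,y",np.percentile(a,[0,.5,99.5,100],axis=0))
# edges directly: left edge (max y) per x bin ; upper edge (max x) per y bin
def edge(i,j,lo,hi):
    b=np.arange(lo,hi,.01);pts=[]
    for q in b:
        k=a[(a[:,i]>q)&(a[:,i]<q+.01)]
        pts.append([q+.005,k[:,j].max()])
    pts=np.array(pts);f=np.polyfit(pts[:,0],pts[:,1],1);return f,np.std(pts[:,1]-np.polyval(f,pts[:,0]))
x0,x1=np.percentile(a[:,0],[1,99]);y0,y1=np.percentile(a[:,1],[1,99])
L=edge(0,1,x0+.02,x1-.02);U=edge(1,0,y0+.03,y1-.03);print("left",L,"up",U,(x0,x1,y0,y1))
# solve corner (168,145)
A=np.array([[1,-U[0][0]],[-L[0][0],1]]);cx,cy=np.linalg.solve(A,[U[0][1],L[0][1]])
print("corner",cx,cy, "yaw corr deg", np.degrees(np.arctan(-L[0][0])),np.degrees(np.arctan(U[0][0])))
O=p+R@np.array([cx-.168,cy-.145,0]);print("origin",O)
for nm,q in dict(c1=(168,145,0),c2=(168,-80,0),c3=(-24,145,0),c4=(-24,-80,0),nuts=(73,-36,6),pivot=(26,-56,28),grip=(26,-56-85*np.cos(1),28+85*np.sin(1)),railtopL=(0,128,10),railR=(0,-22,10)).items():
    P=O+R@(np.array(q)/1000.);print(nm,P.round(4),pix(t,P).round(1),pix(s,P).round(1))
E
```

```text
[-0.34350275 -0.26050686  0.9022982 ] [-0.35202392 -0.2488717   0.9022982 ]
extents mean-frame x,y [[-0.10833398 -0.15117307 -0.00299876]
 [-0.10622376 -0.14939392 -0.0029774 ]
 [ 0.08439285  0.07425622  0.00295526]
 [ 0.08563732  0.07554854  0.00299775]]
left (array([0.00389427, 0.07462822]), np.float64(0.00029089504031161245)) up (array([-0.00158808,  0.08450353]), np.float64(0.0004646096366339716)) (np.float64(-0.10432527585502605), np.float64(0.0836170841909106), np.float64(-0.14846316207720814), np.float64(0.07364453476651299))
corner 0.08438449579914793 0.07495683989079713 yaw corr deg -0.223124229825424 -0.09099028296656558
origin [ 0.46162142 -0.10050459  0.06220039]
c1 [0.5611 0.0767 0.1513] [[303.6 230.1]] [[317.5 232.9]]
c2 [ 0.6358 -0.1331  0.1191] [[393.6 199. ]] [[243.3 216.7]]
c3 [0.3924 0.0287 0.0732] [[326.5 307. ]] [[356.2 222.9]]
c4 [ 0.4671 -0.1811  0.041 ] [[412.4 274.4]] [[287.6 209.4]]
nuts [ 0.5356 -0.1174  0.0922] [[387.4 243.6]] [[279.7 213.3]]
pivot [ 0.4934 -0.1535  0.09  ] [[403.5 261.2]] [[284.7 202.6]]
grip [ 0.4841 -0.215   0.148 ] [[435.  261.2]] [[273.1 174.7]]
railtopL [0.4157 0.0162 0.0895] [[331.7 296.3]] [[346.6 219.1]]
railR [ 0.4655 -0.1236  0.0681] [[390.1 274.4]] [[299.6 210. ]]
```

```bash
cat >> h.py <<'E'
BR=Rm([0,0,15.75])@Rm([9,-24,0]); BO=np.array([0.4616,-0.1005,0.0622])
def bed(x,y,z): return BO+BR@(np.array([x,y,z])/1000.)
TB=BR@np.diag([-1.,1,-1])            # tool x = -bed x, y = bed y, z = -bed z
def tdown(yaw): return Rm([180,0,yaw])
def go(P,R):
    from cell import get_obs
    o=get_obs(); T=Rm(o["tool_rot"]); p=np.array(o["tool_pos"])
    d=T.T@(np.array(P)-p)/.3; w=Ro.from_matrix(T.T@R).as_rotvec()/np.pi
    print("move",np.r_[d,w].round(4),"| mm",np.linalg.norm(d)*300,"deg",np.linalg.norm(w)*180)
def st():
    from cell import get_obs
    o=get_obs(); print("t",o["time_s"],"bedTCP",((np.array(o["tool_pos"])-BO)@BR*1000).round(1),"Fbed",(np.array(o["force"])@BR).round(2),"w",o["grip_width"],"gf",o["grasp_force"],"q",o["qpos"].round(0))
E
python3 -c "
from h import *
go([.4905,.3065,.12],tdown(168.2)); print(bed(26,-141,28),bed(121,-141,106))"
```

```text
move [-1.1129e+00 -5.9030e-01  3.3970e-01 -5.0000e-04 -0.0000e+00 -6.0700e-02] | mm 391.42668198532755 deg 10.933695616500964
[ 0.52125983 -0.23292188  0.07788919] [ 0.57794194 -0.22961375  0.18690843]
```

Emit:
servo_tool(series=[[[-0.9,-0.48,0.27,0,0,-0.06,0.82],[-0.9,-0.48,0.27,0,0,-0.06,0.82],[-0.9,-0.48,0.27,0,0,-0.06,0.82],[-0.9,-0.48,0.27,0,0,-0.06,0.82],[-0.9,-0.48,0.27,0,0,-0.06,0.82],[-0.9,-0.48,0.27,0,0,-0.06,0.82],[-0.9,-0.48,0.27,0,0,-0.06,0.82],[-0.9,-0.48,0.27,0,0,-0.06,0.82],[-0.9,-0.48,0.27,0,0,-0.06,0.82],[-0.9,-0.48,0.27,0,0,-0.06,0.82]]])

```text
time_s: 0.93
tool_pos: [0.4454, 0.3602, 0.1407]
tool_rot: [-179.9, -0.0, 167.8]
force: [-0.1, -0.2, 0.9]
grip_width: 0.0713
grasp_force: 0.0
```

```bash
python3 -c "
from h import *
st();go([.4905,.3065,.06],tdown(168.2))"
```

```text
t 0.9333 bedTCP [132.  446.6 -43.2] Fbed [0.2  0.02 0.92] w 0.07132940817732546 gf 0.0 q [-45.  12.   4. 101.  -1.  67.  37.]
move [-0.1849 -0.1429  0.2691 -0.0005 -0.0003 -0.0021] | mm 106.91244893147358 deg 0.3898841017435093
```

Emit:
servo_tool(series=[[[-0.185,-0.143,0.17,0,0,-0.002,0.82],[-0.185,-0.143,0.17,0,0,-0.002,0.82],[-0.185,-0.143,0.27,0,0,-0.002,0.82],[-0.185,-0.143,0.27,0,0,-0.002,0.82],[-0.185,-0.143,0.27,0,0,-0.002,0.82],[-0.185,-0.143,0.27,0,0,-0.002,0.82]]])

```text
time_s: 1.43
tool_pos: [0.4894, 0.3118, 0.0619]
tool_rot: [179.9, 0.0, 168.6]
force: [0.1, 0.4, 0.8]
grip_width: 0.0716
grasp_force: 0.0
```

```bash
python3 - <<'E'
from h import *
from cell import eyes
st();go([.4905,.3065,.004],tdown(168.2))
c=eyes.read_camera("scene"); cv2.imwrite("pics/s1.png",cv2.resize(c["frame"][230:370,320:500,::-1],None,fx=4,fy=4))
E
```

```text
t 1.4333 bedTCP [ 126.6  375.6 -116.9] Fbed [0.51 0.49 0.62] w 0.07159520708278186 gf 0.0 q [-40.  17.   6. 104.  -2.  59.  45.]
move [-6.900e-03 -1.700e-02  1.929e-01  7.000e-04  1.000e-04  2.300e-03] | mm 58.129355841057794 deg 0.43362404472651406
```

View pics/s1.png

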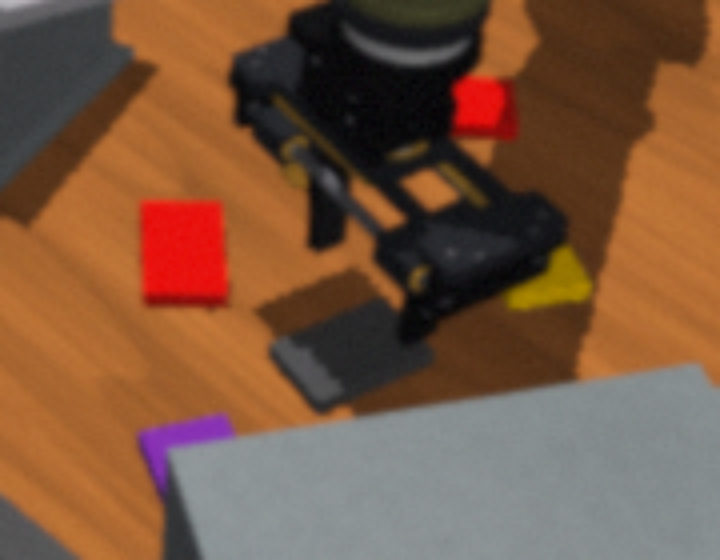

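The crop shows the dark blank at crop (350,355) under the open fingers, and they straddle its width. Next I descend.

Emit:
servo_tool(series=[[[0,0,0.08,0,0,0.001,0.82],[0,0,0.12,0,0,0.001,0.82],[0,0,0.15,0,0,0.001,0.82],[0,0,0.17,0,0,0.001,0.82],[0,0,0.17,0,0,0.001,0.82],[0,0,0.17,0,0,0.001,0.82]]])

```text
time_s: 1.98
tool_pos: [0.4901, 0.3092, 0.0098]
tool_rot: [180.0, 0.0, 168.3]
force: [-0.1, -0.3, 0.4]
grip_width: 0.0715
grasp_force: 0.0
```

```bash
python3 - <<'E'
from h import *
st();go([.4905,.3065,.0035],tdown(168.2))
E
```

```text
t 1.9833 bedTCP [ 105.3  365.5 -163.4] Fbed [-0.03 -0.21  0.54] w 0.07151003222183283 gf 0.0 q [-40.  21.   6. 106.  -3.  53.  46.]
move [-0.0032 -0.0085  0.0211  0.      0.      0.0004] | mm 6.877447250452937 deg 0.06805469485559071
```

Emit:
servo_tool(series=[[[-0.003,-0.008,0.01,0,0,0,0.82],[-0.003,-0.008,0.02,0,0,0,0.82],[-0.003,-0.008,0.02,0,0,0,0.82],[-0.003,-0.008,0.02,0,0,0,0.4],[-0.003,-0.008,0.02,0,0,0,0.4],[-0.003,-0.008,0.02,0,0,0,0.4],[-0.003,-0.008,0.02,0,0,0,0.4],[-0.003,-0.008,0.02,0,0,0,0.4],[-0.003,-0.008,0.02,0,0,0,0.4],[-0.003,-0.008,0.02,0,0,0,0.4]]], grip_force=35)

```text
time_s: 2.82
tool_pos: [0.4905, 0.3065, 0.0037]
tool_rot: [180.0, 0.0, 168.2]
force: [-0.2, -0.7, 0.4]
grip_width: 0.0496
grasp_force: 35.0
```

```bash
python3 - <<'E'
from h import *
st();go(bed(68,85,140),TB)
E
```

```text
t 2.8167 bedTCP [ 102.5  361.9 -168.4] Fbed [-0.19 -0.55  0.66] w 0.04957699713318371 gf 34.99794781208038 q [-40.  21.   6. 106.  -3.  52.  46.]
move [-0.0879 -1.1634 -0.7489 -0.0803 -0.1187 -0.1607] | mm 415.9124332716819 deg 38.760048917988534
```

Emit:
servo_tool(series=[[[0,0,-0.03,0,0,0,0.4],[0,0,-0.1,0,0,0,0.4],[0,0,-0.3,0,0,0,0.4],[0,0,-0.45,0,0,0,0.4],[0,0,-0.6,0,0,0,0.4],[0,0,-0.8,0,0,0,0.4],[0,0,-0.8,0,0,0,0.4],[0,0,-0.8,0,0,0,0.4],[0,0,-0.8,0,0,0,0.4]]])

```text
time_s: 3.57
tool_pos: [0.4917, 0.3071, 0.2471]
tool_rot: [179.7, 0.2, 168.2]
force: [-0.3, -0.4, -3.6]
grip_width: 0.0491
grasp_force: 35.0
```

```bash
python3 - <<'E'
from h import *
st();go(bed(68,85,120),TB)
E
```

```text
t 3.5667 bedTCP [202.7 397.   50.7] Fbed [-1.84 -0.8  -3.  ] w 0.04914967521138527 gf 34.99735414981842 q [-41.   9.   7.  92.  -1.  79.  45.]
move [-0.1031 -1.1454  0.1179 -0.0792 -0.1171 -0.1608] | mm 346.8121918705118 deg 38.545563393656124
```

Emit:
servo_tool(series=[[[-0.08,-0.9,0.0,-0.08,-0.117,-0.16,0.4],[-0.08,-0.9,0.0,-0.08,-0.117,-0.16,0.4],[-0.08,-0.9,0.0,-0.08,-0.117,-0.16,0.4],[-0.08,-0.9,0.0,-0.08,-0.117,-0.16,0.4],[-0.08,-0.9,0.0,-0.08,-0.117,-0.16,0.4],[-0.08,-0.9,0.0,-0.08,-0.117,-0.16,0.4],[-0.08,-0.9,0.0,-0.08,-0.117,-0.16,0.4],[-0.08,-0.9,0.0,-0.08,-0.117,-0.16,0.4],[-0.08,-0.9,0.0,-0.08,-0.117,-0.16,0.4],[-0.08,-0.9,0.0,-0.08,-0.117,-0.16,0.4],[-0.08,-0.9,0.0,-0.08,-0.117,-0.16,0.4]]])

```text
time_s: 4.48
tool_pos: [0.4721, 0.0201, 0.235]
tool_rot: [170.7, 22.6, -165.6]
force: [-0.1, -4.2, -3.9]
grip_width: 0.0496
grasp_force: 35.0
```

```bash
python3 - <<'E'
from h import *
st();go(bed(68,85,60),TB)
E
```

```text
t 4.4833 bedTCP [109.5 133.8 121. ] Fbed [-2.71 -4.5  -2.4 ] w 0.04955760755471335 gf 34.995514154434204 q [ 15. -17.  -7. 121. -22.  60. 124.]
move [ 0.1298 -0.1652  0.2068 -0.0016 -0.0065 -0.0082] | mm 88.42913647685612 deg 1.9040136013624658
```

Emit:
servo_tool(series=[[[0.06,-0.08,0.1,-0.001,-0.006,-0.008,0.4],[0.13,-0.165,0.2,-0.001,-0.006,-0.008,0.4],[0.13,-0.165,0.2,-0.001,-0.006,-0.008,0.4],[0.13,-0.165,0.2,-0.001,-0.006,-0.008,0.4],[0.13,-0.165,0.2,-0.001,-0.006,-0.008,0.4],[0.13,-0.165,0.2,-0.001,-0.006,-0.008,0.4],[0.13,-0.165,0.2,-0.001,-0.006,-0.008,0.4]]])

```text
time_s: 5.07
tool_pos: [0.4762, -0.0044, 0.1633]
tool_rot: [170.9, 24.4, -162.7]
force: [-0.3, 0.6, -3.1]
grip_width: 0.0497
grasp_force: 35.0
```

```bash
python3 - <<'E'
from h import *
st();go(bed(68,85,20),TB)
E
```

```text
t 5.0667 bedTCP [77.8 99.3 61.3] Fbed [-1.41  0.25 -2.88] w 0.04965195465193434 gf 34.99747931957245 q [ 13. -13.  -1. 127. -26.  52. 136.]
move [ 0.0344 -0.0486  0.1368  0.0038  0.0011  0.0079] | mm 44.76280692984615 deg 1.5905762625712392
```

Emit:
servo_tool(series=[[[0.035,-0.048,0.04,0.004,0.001,0.008,0.4],[0.035,-0.048,0.08,0.004,0.001,0.008,0.4],[0.035,-0.048,0.12,0.004,0.001,0.008,0.4],[0.035,-0.048,0.136,0.004,0.001,0.008,0.4],[0.035,-0.048,0.136,0.004,0.001,0.008,0.4],[0.035,-0.048,0.136,0.004,0.001,0.008,0.4]]])

```text
time_s: 5.57
tool_pos: [0.4856, -0.01, 0.1195]
tool_rot: [171.0, 24.0, -164.4]
force: [0.6, -0.0, -2.8]
grip_width: 0.0496
grasp_force: 35.0
```

```bash
python3 - <<'E'
from h import *
from cell import eyes
st();go(bed(68,85,8),TB)
for n in("scene","top"):
    c=eyes.read_camera(n)
    f=c["frame"][190:330,290:440] if n=="top" else c["frame"][140:280,220:370]
    cv2.imwrite(f"/tmp/{n}.png",f)
    a=f if n=="scene" else np.hstack([a,f])
cv2.imwrite("pics/p2.png",cv2.resize(a[:,:,::-1],None,fx=2.6,fy=2.6,interpolation=2))
E
```

```text
t 5.5667 bedTCP [66.9 84.7 20. ] Fbed [-0.58 -0.61 -2.7 ] w 0.04962282680120526 gf 34.997543692588806 q [ 13.  -8.  -1. 129. -27.  46. 137.]
move [-0.0038  0.001   0.0399 -0.0002 -0.0002 -0.0006] | mm 12.032884655569006 deg 0.10893511818033053
```

View pics/p2.png

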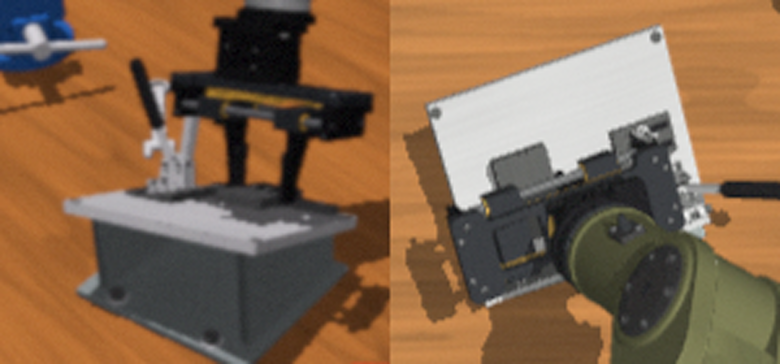

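The left half of the picture (scene view) shows the blank held parallel above the bed. The right half (top view) shows the gripper's right end near the clamp at about (690,190), so I shift a little away from it (y 98) and descend.

Emit:
servo_tool(series=[[[0.005,0.043,0.0,0,0,0,0.4],[0.005,0.043,0.01,0,0,0,0.4],[0.005,0.043,0.02,0,0,0,0.4],[0.005,0.043,0.03,0,0,0,0.4],[0.005,0.043,0.04,0,0,0,0.4],[0.005,0.043,0.04,0,0,0,0.4],[0.005,0.043,0.04,0,0,0,0.4]]])

```text
time_s: 6.25
tool_pos: [0.4837, 0.004, 0.1087]
tool_rot: [170.9, 23.9, -164.5]
force: [0.3, -0.3, -3.5]
grip_width: 0.0497
grasp_force: 35.0
```

```bash
python3 - <<'E'
from h import *
st();go(bed(65,98,4),TB)
E
```

```text
t 6.25 bedTCP [64.3 96.9  7.3] Fbed [-1.26 -0.89 -3.13] w 0.04969729853291061 gf 34.99739170074463 q [ 12.  -8.  -2. 130. -28.  44. 136.]
move [-0.0024  0.0036  0.0108 -0.0001 -0.0006 -0.0012] | mm 3.500099565702987 deg 0.2361408596130768
```

Touching down by millimetres.

Emit:
servo_tool(series=[[[0,0,0.003,0,0,0,0.4],[0,0,0.006,0,0,0,0.4],[0,0,0.009,0,0,0,0.4],[0,0,0.009,0,0,0,0.4]]])

```text
time_s: 6.58
tool_pos: [0.4846, 0.0049, 0.1065]
tool_rot: [171.0, 23.9, -164.4]
force: [0.4, 0.4, -3.4]
grip_width: 0.0493
grasp_force: 35.0
```

```bash
python3 - <<'E'
from h import *
st()
E
```

```text
t 6.5833 bedTCP [64.4 97.2  4.7] Fbed [-0.94 -0.28 -3.33] w 0.04929483024217017 gf 34.99738276004791 q [ 12.  -8.  -2. 130. -28.  43. 136.]
```

Emit:
servo_tool(series=[[[0,0,0.002,0,0,0,0.4],[0,0,0.004,0,0,0,0.4],[0,0,0.004,0,0,0,0.4]]])

```text
time_s: 6.83
tool_pos: [0.485, 0.005, 0.1061]
tool_rot: [170.9, 23.9, -164.4]
force: [-4.1, -1.0, 3.0]
grip_width: 0.0497
grasp_force: 35.0
```

```bash
python3 - <<'E'
from h import *
st()
E
```

```text
t 6.8333 bedTCP [64.6 97.1  4.2] Fbed [-2.68  0.88  4.35] w 0.04971756129670668 gf 34.99900281429291 q [ 12.  -8.  -2. 130. -28.  43. 136.]
```

On the bed with about 8 N. Now I release it, opening straight while holding the pose.

Emit:
servo_tool(series=[[[0,0,0,0,0,0,0.4],[0,0,0,0,0,0,1],[0,0,0,0,0,0,1],[0,0,0,0,0,0,1],[0,0,0,0,0,0,1],[0,0,0,0,0,0,1],[0,0,0,0,0,0,1],[0,0,0,0,0,0,1],[0,0,0,0,0,0,1],[0,0,0,0,0,0,1]]])

```text
time_s: 7.67
tool_pos: [0.4851, 0.0052, 0.1056]
tool_rot: [171.0, 23.9, -164.4]
force: [-0.7, -0.2, -0.8]
grip_width: 0.0862
grasp_force: 0.0
```

```bash
python3 - <<'E'
from h import *
st()
E
```

```text
t 7.6667 bedTCP [64.6 97.1  3.6] Fbed [-0.97 -0.08 -0.48] w 0.08623941907877729 gf 0.0 q [ 12.  -8.  -2. 130. -28.  43. 136.]
```

Emit:
servo_tool(series=[[[0,0,-0.05,0,0,0,1],[0,0,-0.15,0,0,0,1],[0,0,-0.25,0,0,0,1],[0,0.3,-0.3,0,0,0,0],[0,0.6,-0.3,0,0,0,0],[0,0.6,-0.3,0,0,0,0],[0,0.6,-0.3,0,0,0,0],[0,0.6,-0.3,0,0,0,0],[0,0.6,-0.3,0,0,0,0],[0,0.6,-0.3,0,0,0,0]]])

```text
time_s: 8.5
tool_pos: [0.4286, 0.1568, 0.1373]
tool_rot: [168.5, 19.9, -164.9]
force: [-0.3, 0.8, -0.3]
grip_width: 0.0481
grasp_force: 0.0
```

```bash
python3 - <<'E'
from h import *
from cell import eyes
st()
for n in("scene","top"):
    c=eyes.read_camera(n); np.savez(f"/tmp/{n}1.npz",**c)
    f=c["frame"][190:330,290:440] if n=="top" else c["frame"][140:280,220:370]
    a=f if n=="scene" else np.hstack([a,f])
cv2.imwrite("pics/p3.png",cv2.resize(a[:,:,::-1],None,fx=2.6,fy=2.6,interpolation=2))
E
```

```text
t 8.5 bedTCP [ 65.3 261.8  12.3] Fbed [-0.16  0.77 -0.35] w 0.04810187198219802 gf 0.0 q [-27. -17.  11. 132. -11.  45.  98.]
```

View pics/p3.png

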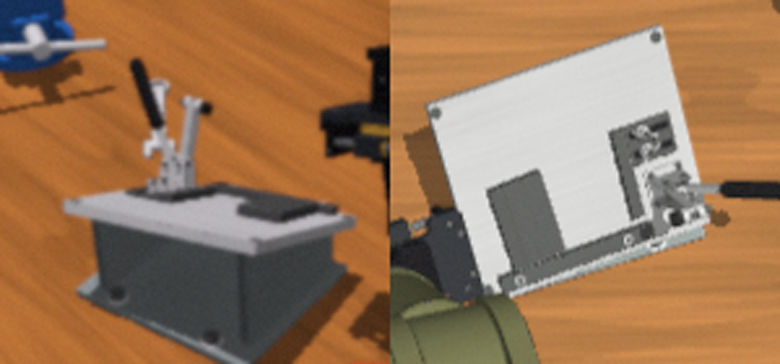

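The blank slid down onto the rail. In the right half it is the dark rectangle centred at about (530,222), and the stop bar's face is at about (620,170).

```bash
cat >> h.py <<'E'
TR=np.c_[BR[:,1],BR[:,0],-BR[:,2]]   # tool x = bed y, tool y = bed x
def dark(c,z,box):
    f=c["frame"].astype(int); m=((f.max(2)-f.min(2)<22)&(f.max(2)<135)).astype(np.uint8)
    v,u=np.mgrid[:480,:640]; P=(plane(c,np.c_[u.ravel(),v.ravel()],bed(0,0,z),BR[:,2])-BO)@BR*1000
    P=P.reshape(480,640,3); x0,x1,y0,y1=box
    k=(P[...,0]>x0)&(P[...,0]<x1)&(P[...,1]>y0)&(P[...,1]<y1)
    return P[k][m[k]>0]
E
python3 - <<'E'
from h import *
t=load("/tmp/top1.npz")
Q=dark(t,12,(15,120,25,140)); r=cv2.minAreaRect(Q[:,:2].astype(np.float32)); print("blank",r)
Q=dark(t,10,(20,70,-25,25)); 
for x in range(20,70,10):
    k=Q[(Q[:,0]>x)&(Q[:,0]<x+10)];print(x,k[:,1].min(),k[:,1].max())
go(bed(60,170,90),TR)
E
```

```text
blank ((48.43815231323242, 91.31764221191406), (67.89308166503906, 52.3940544128418), 2.258302688598633)
20 -16.320989128901832 -3.2152347046630445
30 -16.937797874484886 -3.8356908793038875
40 -17.025083958436102 -2.8258307050343374
50 -24.30406499174164 -3.5579542799853185
60 -24.914982653466186 -3.055492762450973
move [ 0.0261 -0.2984 -0.2716 -0.0075 -0.0278  0.4939] | mm 121.30075968228414 deg 89.05820546982949
```

Emit:
servo_tool(series=[[[0,0,-0.1,0,0,0,0],[0,0,-0.2,0,0,0,0],[0.02,-0.1,-0.27,-0.007,-0.028,0.49,0],[0.026,-0.3,-0.27,-0.007,-0.028,0.49,0],[0.026,-0.3,-0.27,-0.007,-0.028,0.49,0],[0.026,-0.3,-0.27,-0.007,-0.028,0.49,0],[0.026,-0.3,-0.27,-0.007,-0.028,0.49,0],[0.026,-0.3,-0.27,-0.007,-0.028,0.49,0],[0.026,-0.3,-0.27,-0.007,-0.028,0.49,0],[0.026,-0.3,-0.27,-0.007,-0.028,0.49,0],[0.026,-0.3,-0.27,-0.007,-0.028,0.49,0],[0.026,-0.3,-0.27,-0.007,-0.028,0.49,0]]])

```text
time_s: 9.6
tool_pos: [0.4439, 0.0419, 0.1882]
tool_rot: [155.3, -2.0, 131.6]
force: [-0.6, 0.0, -0.1]
grip_width: 0.0003
grasp_force: 0.0
```

```bash
python3 - <<'E'
from h import *
st();go(bed(36,145,50),TR)
E
```

```text
t 9.6 bedTCP [ 71.  156.8  82.8] Fbed [-0.58  0.17  0.07] w 0.00027031234627971615 gf 0.0 q [ 18. -17.  -9. 127. -27.  58.  62.]
move [ 0.0015 -0.1211  0.1113 -0.0086 -0.0198  0.126 ] | mm 49.35899467712591 deg 23.010722594191158
```

Emit:
servo_tool(series=[[[0.0,-0.04,0.06,-0.009,-0.02,0.126,0],[0.0,-0.1,0.11,-0.009,-0.02,0.126,0],[0.0,-0.1,0.11,-0.009,-0.02,0.126,0],[0.0,-0.1,0.11,-0.009,-0.02,0.126,0],[0.0,-0.1,0.11,-0.009,-0.02,0.126,0],[0.0,-0.1,0.11,-0.009,-0.02,0.126,0],[0.0,-0.1,0.11,-0.009,-0.02,0.126,0]]])

```text
time_s: 10.18
tool_pos: [0.4416, 0.0331, 0.1415]
tool_rot: [155.9, -8.3, 110.0]
force: [-0.1, 0.0, 1.3]
grip_width: 0.0004
grasp_force: 0.0
```

```bash
python3 - <<'E'
from h import *
st();go(bed(38,138,15),TR)
E
```

```text
t 10.1833 bedTCP [ 47.8 142.7  43.7] Fbed [0.47 0.24 1.15] w 0.00036853482589466077 gf 0.0 q [ 18. -17. -10. 133. -28.  49.  42.]
move [-0.0159 -0.0323  0.0959 -0.0014 -0.0019  0.0026] | mm 30.724234868181064 deg 0.6355732210167634
```

Emit:
servo_tool(series=[[[-0.015,-0.02,0.04,-0.001,-0.002,0.003,0],[-0.015,-0.032,0.08,-0.001,-0.002,0.003,0],[-0.015,-0.032,0.096,-0.001,-0.002,0.003,0],[-0.015,-0.032,0.096,-0.001,-0.002,0.003,0],[-0.015,-0.032,0.096,-0.001,-0.002,0.003,0],[-0.015,-0.032,0.096,-0.001,-0.002,0.003,0]]])

```text
time_s: 10.68
tool_pos: [0.4445, 0.0347, 0.1112]
tool_rot: [155.8, -8.3, 109.4]
force: [0.5, 0.3, 0.7]
grip_width: 0.0004
grasp_force: 0.0
```

```bash
python3 - <<'E'
from h import *
st();go(bed(36,133,5),TR)
E
```

```text
t 10.6833 bedTCP [ 38.4 138.8  15. ] Fbed [0.82 0.23 0.32] w 0.000362634923507324 gf 0.0 q [ 17. -15. -10. 135. -29.  45.  43.]
move [-0.0193 -0.008   0.0333 -0.0004 -0.     -0.0004] | mm 11.786092221287655 deg 0.10158984231651219
```

Emit:
servo_tool(series=[[[0,-0.008,0.01,0,0,0,0],[0,-0.008,0.02,0,0,0,0],[0,-0.008,0.033,0,0,0,0],[0,-0.008,0.033,0,0,0,0],[-0.01,-0.008,0.033,0,0,0,0],[-0.02,-0.008,0.033,0,0,0,0],[-0.02,-0.008,0.033,0,0,0,0],[-0.02,-0.008,0.033,0,0,0,0]]])

```text
time_s: 11.35
tool_pos: [0.4473, 0.0309, 0.0996]
tool_rot: [155.9, -8.3, 109.3]
force: [-0.5, 0.9, -0.1]
grip_width: 0.0004
grasp_force: 0.0
```

```bash
python3 - <<'E'
from h import *
st();go(bed(36,100,5),TR)
E
```

```text
t 11.35 bedTCP [ 35.2 132.7   4.6] Fbed [-0.26  0.97 -0.11] w 0.00037006597408335503 gf 0.0 q [ 17. -13. -10. 135. -30.  43.  44.]
move [-1.09e-01  2.90e-03 -1.40e-03 -7.00e-04 -1.00e-04 -7.00e-04] | mm 32.70306247195517 deg 0.1833042207914027
```

Emit:
servo_tool(series=[[[-0.01,0.002,0,0,0,0,0],[-0.02,0.002,0,0,0,0,0],[-0.03,0.002,0,0,0,0,0],[-0.04,0.002,0,0,0,0,0],[-0.05,0.002,0,0,0,0,0],[-0.06,0.002,0,0,0,0,0],[-0.07,0.002,0,0,0,0,0],[-0.08,0.002,0,0,0,0,0],[-0.09,0.002,0,0,0,0,0],[-0.1,0.002,0,0,0,0,0],[-0.11,0.002,0,0,0,0,0],[-0.11,0.002,0,0,0,0,0]]])

```text
time_s: 12.35
tool_pos: [0.4588, -0.0003, 0.095]
tool_rot: [155.9, -8.3, 109.3]
force: [0.2, 0.5, 0.1]
grip_width: 0.0005
grasp_force: 0.0
```

```bash
python3 - <<'E'
from h import *
from cell import eyes
st();go(bed(36,65,5),TR)
for n in("scene","top"):
    c=eyes.read_camera(n); np.savez(f"/tmp/{n}2.npz",**c)
    f=c["frame"][190:330,290:440] if n=="top" else c["frame"][140:280,220:370]
    a=f if n=="scene" else np.hstack([a,f])
cv2.imwrite("pics/p4.png",cv2.resize(a[:,:,::-1],None,fx=2.6,fy=2.6,interpolation=2))
E
```

```text
t 12.35 bedTCP [35.7 99.1  4.5] Fbed [ 0.37  0.43 -0.18] w 0.0004907843759376617 gf 0.0 q [ 19. -10.  -6. 133. -30.  43.  49.]
move [-1.138e-01  1.400e-03 -1.600e-03 -7.000e-04  1.000e-04 -8.000e-04] | mm 34.15303873743977 deg 0.1854646975846456
```

View pics/p4.png

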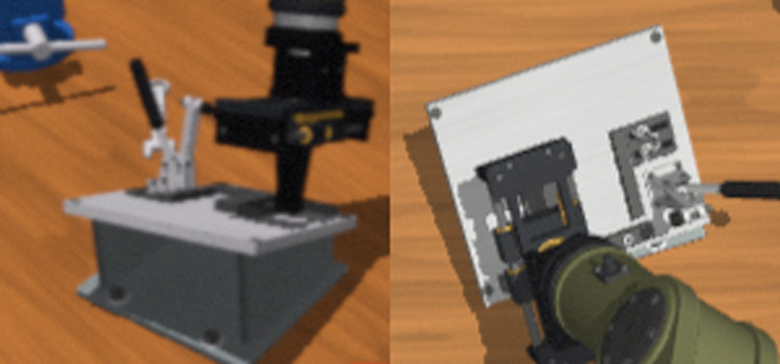

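The picture shows the closed fingers at left-half (290,210). The blank is mostly hidden, so I check it by height above the bed.

```bash
python3 - <<'E'
from h import *
for n in("scene1","top1","scene2","top2"):
    c=load(f"/tmp/{n}.npz"); B=(cloud(c)-BO)@BR*1000
    k=(abs(B[...,2]-12)<4)&(B[...,0]>14)&(B[...,0]<100)&(B[...,1]>10)&(B[...,1]<145); Q=B[k]
    print(n,len(Q),np.percentile(Q,[1,50,99],axis=0).round(1).tolist())
st()
E
```

```text
scene1 134 [[15.6, 67.6, 8.1], [56.5, 95.2, 12.2], [81.5, 118.1, 13.6]]
top1 553 [[14.7, 65.0, 8.1], [48.7, 90.7, 12.0], [81.1, 115.4, 15.9]]
scene2 141 [[17.2, 41.4, 8.1], [51.6, 74.6, 12.2], [79.0, 112.6, 15.2]]
top2 135 [[44.8, 37.7, 8.1], [57.9, 68.6, 11.9], [68.5, 88.3, 16.0]]
t 12.45 bedTCP [35.5 99.6  4.4] Fbed [-0.92 -0.1   0.15] w 0.0003944849985783634 gf 0.0 q [ 19. -10.  -7. 133. -30.  43.  49.]
```

The blank moved with the finger and now spans y 38 to 89. Contact with the stop is expected at a TCP y of about 57. I go quickly to about 66, then creep.

Emit:
servo_tool(series=[[[-0.01,0.001,0,0,0,0,0],[-0.02,0.001,0,0,0,0,0],[-0.03,0.001,0,0,0,0,0],[-0.04,0.001,0,0,0,0,0],[-0.05,0.001,0,0,0,0,0],[-0.06,0.001,0,0,0,0,0],[-0.07,0.001,0,0,0,0,0],[-0.08,0.001,0,0,0,0,0],[-0.09,0.001,0,0,0,0,0],[-0.1,0.001,0,0,0,0,0],[-0.11,0.001,0,0,0,0,0],[-0.11,0.001,0,0,0,0,0]]])

```text
time_s: 13.45
tool_pos: [0.47, -0.031, 0.0905]
tool_rot: [155.9, -8.3, 109.3]
force: [-0.4, 0.2, -0.6]
grip_width: 0.0004
grasp_force: 0.0
```

```bash
python3 - <<'E'
from h import *
from cell import get_obs
st();go(bed(36,57,5),TR)
E
```

```text
t 13.45 bedTCP [36.1 66.1  4.6] Fbed [-0.51  0.23 -0.48] w 0.00041850071969796055 gf 0.0 q [ 20.  -7.  -4. 131. -31.  44.  54.]
move [-0.0305 -0.0003 -0.0013 -0.0006  0.0001 -0.0008] | mm 9.151878535212578 deg 0.17312344247242267
```

Emit:
servo_tool(series=[[[-0.002,0,0,0,0,0,0],[-0.004,0,0,0,0,0,0],[-0.006,0,0,0,0,0,0],[-0.008,0,0,0,0,0,0],[-0.01,0,0,0,0,0,0],[-0.012,0,0,0,0,0,0],[-0.014,0,0,0,0,0,0],[-0.016,0,0,0,0,0,0]]])

```text
time_s: 14.12
tool_pos: [0.4713, -0.0347, 0.0899]
tool_rot: [155.9, -8.3, 109.4]
force: [-0.5, 2.0, 1.8]
grip_width: 0.0005
grasp_force: 0.7
```

```bash
python3 - <<'E'
from h import *
st()
E
```

```text
t 14.1167 bedTCP [36.1 62.2  4.5] Fbed [0.81 2.28 1.28] w 0.0004809068234018364 gf 0.7294728141278028 q [ 20.  -7.  -3. 131. -31.  44.  54.]
```

Emit:
servo_tool(series=[[[-0.001,0,0,0,0,0,0],[-0.002,0,0,0,0,0,0],[-0.003,0,0,0,0,0,0],[-0.003,0,0,0,0,0,0]]])

```text
time_s: 14.45
tool_pos: [0.4715, -0.0356, 0.0896]
tool_rot: [155.9, -8.3, 109.4]
force: [0.3, -0.1, 0.6]
grip_width: 0.0001
grasp_force: 0.5
```

```bash
python3 - <<'E'
from h import *
st()
E
```

```text
t 14.45 bedTCP [35.9 61.2  4.4] Fbed [ 0.51 -0.12  0.41] w 8.026857597506174e-05 gf 0.5389949167147279 q [ 20.  -6.  -3. 131. -31.  44.  55.]
```

Emit:
servo_tool(series=[[[-0.001,0,0,0,0,0,0],[-0.002,0,0,0,0,0,0],[-0.003,0,0,0,0,0,0],[-0.003,0,0,0,0,0,0]]])

```text
time_s: 14.78
tool_pos: [0.4717, -0.0365, 0.0894]
tool_rot: [155.9, -8.3, 109.4]
force: [-0.3, 2.3, 0.3]
grip_width: 0.0003
grasp_force: 0.5
```

```bash
python3 - <<'E'
from h import *
st()
E
```

```text
t 14.7833 bedTCP [35.8 60.3  4.4] Fbed [ 0.44  2.25 -0.18] w 0.00033056913732048713 gf 0.5140740657225251 q [ 20.  -6.  -3. 131. -31.  44.  55.]
```

Emit:
servo_tool(series=[[[-0.001,0,0,0,0,0,0],[-0.002,0,0,0,0,0,0],[-0.002,0,0,0,0,0,0]]])

```text
time_s: 15.03
tool_pos: [0.4719, -0.037, 0.0893]
tool_rot: [155.9, -8.3, 109.4]
force: [0.3, 1.0, 0.1]
grip_width: 0.0007
grasp_force: 0.5
```

```bash
python3 - <<'E'
from h import *
st()
E
```

```text
t 15.0333 bedTCP [35.8 59.7  4.4] Fbed [ 0.55  0.83 -0.25] w 0.0006635624947251433 gf 0.4992519412189722 q [ 20.  -6.  -3. 131. -31.  44.  55.]
```

Emit:
servo_tool(series=[[[-0.001,0,0,0,0,0,0],[-0.002,0,0,0,0,0,0],[-0.002,0,0,0,0,0,0]]])

```text
time_s: 15.28
tool_pos: [0.4721, -0.0376, 0.0892]
tool_rot: [155.9, -8.3, 109.4]
force: [0.3, 1.0, 0.7]
grip_width: 0.0006
grasp_force: 0.5
```

```bash
python3 -c "
from h import *
st()"
```

```text
t 15.2833 bedTCP [35.8 59.1  4.5] Fbed [0.8  0.95 0.26] w 0.0006212719705295963 gf 0.47237649327144027 q [ 20.  -6.  -3. 131. -31.  44.  55.]
```

Emit:
servo_tool(series=[[[-0.001,0,0,0,0,0,0],[-0.002,0,0,0,0,0,0],[-0.002,0,0,0,0,0,0]]])

```text
time_s: 15.53
tool_pos: [0.4723, -0.0381, 0.0891]
tool_rot: [155.9, -8.3, 109.4]
force: [1.0, 0.9, -0.0]
grip_width: 0.0004
grasp_force: 0.5
```

```bash
python3 -c "
from h import *
st()"
```

```text
t 15.5333 bedTCP [35.8 58.5  4.4] Fbed [ 1.12  0.54 -0.64] w 0.0003571667328975268 gf 0.4506234428845346 q [ 20.  -6.  -3. 131. -31.  44.  55.]
```

Emit:
servo_tool(series=[[[-0.001,0,0,0,0,0,0],[-0.002,0,0,0,0,0,0],[-0.002,0,0,0,0,0,0]]])

```text
time_s: 15.78
tool_pos: [0.4725, -0.0387, 0.0891]
tool_rot: [155.9, -8.3, 109.4]
force: [0.5, 1.7, -0.4]
grip_width: 0.0004
grasp_force: 0.4
```

```bash
python3 -c "
from h import *
st()"
```

```text
t 15.7833 bedTCP [35.8 57.9  4.5] Fbed [ 0.72  1.41 -0.95] w 0.0004333735054218928 gf 0.4334439220838249 q [ 20.  -6.  -3. 131. -31.  44.  55.]
```

Emit:
servo_tool(series=[[[-0.001,0,0,0,0,0,0],[-0.002,0,0,0,0,0,0],[-0.002,0,0,0,0,0,0]]])

```text
time_s: 16.03
tool_pos: [0.4727, -0.0393, 0.089]
tool_rot: [155.9, -8.3, 109.4]
force: [0.8, 0.4, -0.2]
grip_width: 0.0002
grasp_force: 0.4
```

```bash
python3 -c "
from h import *
st()"
```

```text
t 16.0333 bedTCP [35.8 57.3  4.4] Fbed [ 0.75  0.06 -0.51] w 0.00018303748993072814 gf 0.41665699565783143 q [ 20.  -6.  -3. 131. -31.  44.  55.]
```

Emit:
servo_tool(series=[[[-0.001,0,0,0,0,0,0],[-0.002,0,0,0,0,0,0],[-0.002,0,0,0,0,0,0]]])

```text
time_s: 16.28
tool_pos: [0.4729, -0.0398, 0.0889]
tool_rot: [155.9, -8.3, 109.4]
force: [0.5, 1.0, -0.9]
grip_width: 0.0003
grasp_force: 0.4
```

```bash
python3 -c "
from h import *
st()"
```

```text
t 16.2833 bedTCP [35.9 56.7  4.5] Fbed [ 0.35  0.67 -1.25] w 0.0003009700393307381 gf 0.40283982641994953 q [ 20.  -6.  -3. 131. -31.  44.  55.]
```

Emit:
servo_tool(series=[[[-0.001,0,0,0,0,0,0],[-0.002,0,0,0,0,0,0],[-0.002,0,0,0,0,0,0]]])

```text
time_s: 16.53
tool_pos: [0.4731, -0.0404, 0.0888]
tool_rot: [155.9, -8.3, 109.4]
force: [0.8, 0.6, -0.2]
grip_width: 0.0003
grasp_force: 0.4
```

```bash
python3 - <<'E'
from h import *
from cell import eyes
st()
for n in("scene","top"):
    c=eyes.read_camera(n); np.savez(f"/tmp/{n}3.npz",**c)
    B=(cloud(c)-BO)@BR*1000
    k=(abs(B[...,2]-12)<4)&(B[...,0]>20)&(B[...,0]<78)&(B[...,1]>-1)&(B[...,1]<100); Q=B[k]
    print(n,len(Q),np.percentile(Q,[1,50,99],axis=0).round(1).tolist())
E
```

```text
t 16.5333 bedTCP [35.8 56.1  4.5] Fbed [ 0.74  0.24 -0.61] w 0.0002782053776272702 gf 0.3887530183419585 q [ 21.  -6.  -3. 131. -31.  44.  55.]
scene 128 [[21.1, -0.1, 8.3], [48.4, 33.6, 12.2], [77.8, 68.9, 15.6]]
top 112 [[48.5, 9.7, 8.2], [59.0, 27.8, 12.2], [68.3, 45.3, 15.9]]
```

```bash
python3 - <<'E'
from h import *
for n in("scene3","top3","top1"):
    c=load(f"/tmp/{n}.npz"); B=(cloud(c)-BO)@BR*1000; f=c["frame"].max(2)
    for x in (25,60,75,85):
        out=[]
        for y in range(-20,56,3):
            u,v=pix(c,bed(x,y,11))[0].round().astype(int); out.append(f"{y}:{f[v,u]}/{B[v,u,2]:.0f}")
        print(n,x," ".join(out))
E
```

```text
scene3 25 -20:115/7 -17:124/1 -14:127/10 -11:115/10 -8:106/11 -5:76/13 -2:76/13 1:70/13 4:68/12 7:68/12 10:66/12 13:57/12 16:45/13 19:42/12 22:47/13 25:44/12 28:38/12 31:34/13 34:34/13 37:21/15 40:17/16 43:17/16 46:16/13 49:14/15 52:15/16 55:14/15
scene3 60 -20:119/6 -17:119/6 -14:117/6 -11:116/7 -8:77/13 -5:73/12 -2:74/13 1:72/12 4:71/12 7:68/12 10:66/12 13:63/12 16:63/13 19:63/13 22:45/13 25:46/12 28:43/12 31:41/12 34:30/12 37:31/12 40:37/13 43:32/11 46:39/11 49:44/12 52:48/9 55:31/7
scene3 75 -20:115/6 -17:120/7 -14:119/10 -11:102/10 -8:83/10 -5:78/11 -2:67/11 1:67/12 4:69/11 7:69/11 10:70/12 13:64/10 16:62/11 19:66/11 22:58/12 25:50/11 28:39/10 31:39/10 34:43/11 37:40/12 40:37/12 43:34/12 46:35/10 49:35/10 52:37/9 55:38/9
scene3 85 -20:132/7 -17:127/8 -14:115/6 -11:120/7 -8:81/11 -5:81/11 -2:72/10 1:58/9 4:59/9 7:59/7 10:65/9 13:62/9 16:63/9 19:64/10 22:58/7 25:64/9 28:53/9 31:46/10 34:39/10 37:46/7 40:47/8 43:43/10 46:40/10 49:42/10 52:42/7 55:37/8
top3 25 -20:214/2 -17:162/8 -14:102/6 -11:103/11 -8:64/97 -5:67/97 -2:60/116 1:69/115 4:65/116 7:43/114 10:99/108 13:47/108 16:61/10
[... 1241 characters left out ...]
82/13 -2:217/2 1:218/-1 4:216/0 7:219/1 10:218/-1 13:218/3 16:219/-1 19:218/0 22:218/5 25:218/3 28:217/-1 31:218/-2 34:219/2 37:219/2 40:219/0 43:218/1 46:218/-1 49:219/-5 52:218/-4 55:218/1
top1 75 -20:102/5 -17:95/10 -14:103/13 -11:105/11 -8:102/10 -5:58/7 -2:185/-1 1:214/-1 4:216/-2 7:214/-1 10:215/-2 13:215/0 16:214/-3 19:215/-2 22:215/4 25:215/6 28:215/-7 31:217/2 34:217/-2 37:216/4 40:217/-2 43:216/-1 46:217/1 49:217/-2 52:218/8 55:217/2
top1 85 -20:90/4 -17:95/7 -14:106/11 -11:105/9 -8:100/10 -5:68/6 -2:192/-1 1:214/4 4:215/0 7:216/-1 10:218/-3 13:215/1 16:217/-0 19:217/2 22:218/0 25:218/0 28:216/-2 31:219/3 34:218/-2 37:218/-1 40:219/-6 43:219/-2 46:218/0 49:216/-4 52:219/-2 55:219/0
```

The stop face appears at y about -6.5, so contact should come at a TCP y of about 52 to 54. I keep creeping.

Emit:
servo_tool(series=[[[-0.001,0,0,0,0,0,0],[-0.002,0,0,0,0,0,0],[-0.003,0,0,0,0,0,0],[-0.003,0,0,0,0,0,0]]])

```text
time_s: 16.97
tool_pos: [0.4734, -0.0412, 0.0887]
tool_rot: [155.9, -8.3, 109.4]
force: [0.1, 1.9, -0.3]
grip_width: 0.0005
grasp_force: 0.4
```

```bash
python3 -c "
from h import *
st()"
```

```text
t 16.9667 bedTCP [35.9 55.2  4.5] Fbed [ 0.47  1.64 -0.79] w 0.0004852641097274469 gf 0.3748044278472662 q [ 21.  -6.  -3. 131. -31.  44.  55.]
```

Emit:
servo_tool(series=[[[-0.001,0,0,0,0,0,0],[-0.002,0,0,0,0,0,0],[-0.002,0,0,0,0,0,0]]])

```text
time_s: 17.22
tool_pos: [0.4736, -0.0418, 0.0886]
tool_rot: [155.9, -8.3, 109.4]
force: [0.6, 1.8, -0.4]
grip_width: 0.0004
grasp_force: 0.4
```

```bash
python3 -c "
from h import *
st()"
```

```text
t 17.2167 bedTCP [35.8 54.6  4.5] Fbed [ 0.84  1.39 -0.99] w 0.00039628709377079505 gf 0.3677291935309768 q [ 21.  -6.  -3. 131. -31.  44.  55.]
```

Emit:
servo_tool(series=[[[-0.001,0,0,0,0,0,0],[-0.002,0,0,0,0,0,0],[-0.002,0,0,0,0,0,0]]])

```text
time_s: 17.47
tool_pos: [0.4736, -0.0419, 0.0886]
tool_rot: [155.9, -8.3, 109.4]
force: [-0.2, 2.3, 1.5]
grip_width: 0.0008
grasp_force: 1.1
```

```bash
python3 -c "
from h import *
st()"
```

```text
t 17.4667 bedTCP [35.8 54.5  4.4] Fbed [1.   2.43 0.86] w 0.0007512234473439632 gf 1.1302486527711153 q [ 21.  -6.  -3. 131. -31.  44.  56.]
```

Emit:
servo_tool(series=[[[-0.001,0,0,0,0,0,0],[-0.0015,0,0,0,0,0,0],[-0.0015,0,0,0,0,0,0]]])

```text
time_s: 17.72
tool_pos: [0.4737, -0.042, 0.0885]
tool_rot: [155.9, -8.3, 109.4]
force: [-2.7, 3.2, 3.0]
grip_width: 0.0004
grasp_force: 2.4
```

```bash
python3 -c "
from h import *
st()"
```

```text
t 17.7167 bedTCP [35.8 54.4  4.4] Fbed [-0.31  4.28  2.83] w 0.00043577815819194614 gf 2.3688101023435593 q [ 21.  -6.  -3. 131. -31.  44.  56.]
```

Firm contact: the TCP stalls at y 54.4 while the force climbs to about 4 N. One last small press, then I back off.

Emit:
servo_tool(series=[[[-0.0006,0,0,0,0,0,0],[-0.0006,0,0,0,0,0,0],[-0.0006,0,0,0,0,0,0]]])

```text
time_s: 17.97
tool_pos: [0.4737, -0.042, 0.0885]
tool_rot: [155.9, -8.4, 109.4]
force: [-3.7, 5.2, 5.1]
grip_width: 0.0003
grasp_force: 2.8
```

```bash
python3 -c "
from h import *
st()"
```

```text
t 17.9667 bedTCP [35.8 54.4  4.4] Fbed [0.12 6.76 4.48] w 0.0002990054198099694 gf 2.8063125908374786 q [ 21.  -6.  -3. 131. -31.  44.  56.]
```

Emit:
servo_tool(series=[[[0.005,0,0,0,0,0,0],[0.02,0,0,0,0,0,0],[0.04,0,0,0,0,0,0],[0.07,0,0,0,0,0,0],[0.07,0,-0.05,0,0,0,0],[0.07,0,-0.15,0,0,0,0],[0.07,0.1,-0.3,0,0,0,0],[0.07,0.1,-0.4,0,0,0,0],[0.07,0.1,-0.4,0,0,0,0],[0.07,0.1,-0.4,0,0,0,0]]])

```text
time_s: 18.8
tool_pos: [0.4539, -0.0477, 0.2151]
tool_rot: [155.6, -8.0, 109.3]
force: [-0.4, -0.0, -0.6]
grip_width: 0.0005
grasp_force: 0.0
```

```bash
python3 -c "
from h import *
st()
h=np.radians(60)
print(bed(26,-56-92*np.cos(h),28+92*np.sin(h)+20))
go(bed(26,-56-92*np.cos(h),28+92*np.sin(h)+50),TR)"
```

```text
t 18.8 bedTCP [ 68.5  73.6 126.9] Fbed [-0.57  0.02 -0.45] w 0.0005027525657759083 gf 0.0 q [ 23. -17.  -3. 124. -25.  61.  48.]
[ 0.47410941 -0.22239795  0.17339866]
move [-5.858e-01 -1.412e-01 -1.009e-01  8.000e-04  1.200e-03 -1.000e-04] | mm 183.29919591288248 deg 0.25765559802483745
```

```bash
python3 - <<'E'
from h import *
from cell import eyes
A=None
for n in("scene","top"):
    c=eyes.read_camera(n); np.savez(f"/tmp/{n}4.npz",**c)
    B=(cloud(c)-BO)@BR*1000
    Q=B[(abs(B[...,0]-26)<40)&(B[...,1]>-180)&(B[...,1]<0)&(B[...,2]>40)&(B[...,2]<160)]
    for z in range(40,150,10):
        k=Q[(Q[:,2]>=z)&(Q[:,2]<z+10)]
        if len(k): print(n,z,len(k),"y",np.sort(k[:,1])[[0,-1]].round(),"med",np.median(k,0).round(), np.histogram(k[:,1],np.arange(-180,1,20))[0])
    f=c["frame"][190:330,290:440] if n=="top" else c["frame"][140:280,220:370]
    a=f if n=="scene" else np.hstack([a,f])
cv2.imwrite("pics/p5.png",cv2.resize(a[:,:,::-1],None,fx=2.6,fy=2.6,interpolation=2))
h=None
for hd in (70,62,57,50,40,30,20,10,0,-4):
    h=np.radians(hd); print(hd,bed(26,-56-90*np.cos(h)+8*np.sin(h)+9.5,28+90*np.sin(h)+8*np.cos(h)).round(4))
E
```

```text
scene 40 37 y [-71. -30.] med [ 25. -39.  44.] [ 0  0  0  0  0 11  6 20  0]
scene 50 34 y [-75. -29.] med [ 25. -37.  55.] [ 0  0  0  0  0 14  0 20  0]
scene 60 40 y [-85. -27.] med [ 27. -39.  65.] [ 0  0  0  0  2 17  1 20  0]
scene 70 44 y [-86. -27.] med [ 28. -72.  75.] [ 0  0  0  0  7 17  0 20  0]
scene 80 50 y [-92. -11.] med [ 28. -33.  86.] [ 0  0  0  0 15  7  0 21  7]
scene 90 66 y [-100.  -11.] med [ 28. -32.  95.] [ 0  0  0  1 21  1  3 26 14]
scene 100 28 y [-105.  -34.] med [ 28. -91. 104.] [ 0  0  0  3 22  0  0  3  0]
scene 110 22 y [-109.  -94.] med [ 27. -98. 115.] [ 0  0  0  7 15  0  0  0  0]
scene 120 24 y [-113.  -96.] med [  28. -105.  125.] [ 0  0  0 21  3  0  0  0  0]
scene 130 8 y [-115. -104.] med [  26. -110.  131.] [0 0 0 8 0 0 0 0 0]
top 40 29 y [-74. -32.] med [ 28. -59.  45.] [ 0  0  0  0  0 13  6 10  0]
top 50 28 y [-76. -30.] med [ 28. -64.  55.] [ 0  0  0  0  0 16  1 11  0]
top 60 18 y [-78. -30.] med [ 31. -68.  65.] [ 0  0  0  0  0 10  0  8  0]
top 70 36 y [-86. -28.] med [ 30. -74.  75.] [ 0  0  0  0  3 24  0  9  0]
top 80 39 y [-90. -13.] med [ 31. -80.  85.] [ 0  0  0  0 18 10  0  8  3]
top 90 97 y [-96. -11.] med [ 28. -34.  97.] [ 0  0  0  0 30  1  6 45 15]
top 100 57 y [-103.  -12.] med [ 28. -87. 103.] [ 0  0  0  2 29  0  4 17  5]
top 110 32 y [-111.  -92.] med [ 30. -98. 114.] [ 0  0  0 12 20  0  0  0  0]
top 120 36 y [-114.  -95.] med [  28. -103.  125.] [ 0  0  0 28  8  0  0  0  0]
top 130 26 y [-115. -102.] med [  27. -108.  133.] [ 0  0  0 26  0  0  0  0  0]
70 [ 0.4677 -0.1891  0.1668]
62 [ 0.4731 -0.1992  0.1615]
57 [ 0.4766 -0.2049  0.1574]
50 [ 0.4817 -0.2122  0.1509]
40 [ 0.4891 -0.2209  0.14  ]
30 [ 0.4966 -0.2272  0.1277]
20 [ 0.5039 -0.231   0.1143]
10 [ 0.5108 -0.2323  0.1001]
0 [ 0.517  -0.2308  0.0858]
-4 [ 0.5193 -0.2295  0.08  ]
```

View pics/p5.png

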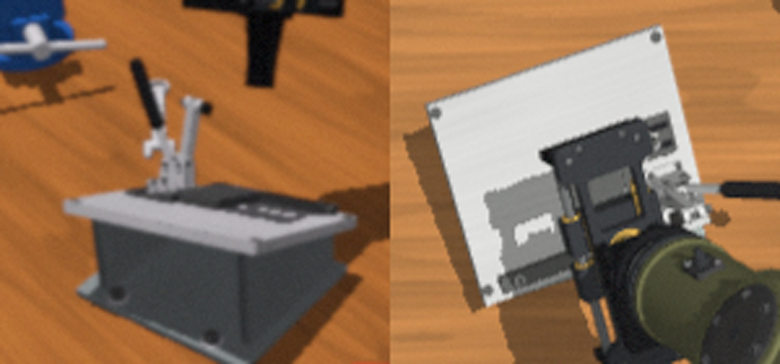

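The blank sits against the stop (left half, around (225,198)). The lever is at about 62 degrees and the clamp arm is at y -34 to -11, so the fingertip fits between them from above.

```bash
python3 -c "
from h import *
st();go([.468,-.189,.207],tdown(105.75))"
```

```text
t 18.9 bedTCP [ 65.5  74.9 123.9] Fbed [-0.31  0.07 -0.68] w 0.0003519179901881372 gf 0.0 q [ 23. -17.  -3. 124. -25.  61.  48.]
move [-0.4631 -0.076  -0.0919  0.132  -0.0495  0.0101] | mm 143.4744581142727 deg 25.450063557486047
```

Emit:
servo_tool(series=[[[-0.05,0,-0.06,0.132,-0.05,0.01,0],[-0.1,-0.02,-0.09,0.132,-0.05,0.01,0],[-0.2,-0.04,-0.1,0.132,-0.05,0.01,0],[-0.3,-0.06,-0.1,0.132,-0.05,0.01,0],[-0.4,-0.07,-0.1,0.132,-0.05,0.01,0],[-0.46,-0.076,-0.092,0.132,-0.05,0.01,0],[-0.46,-0.076,-0.092,0.132,-0.05,0.01,0],[-0.46,-0.076,-0.092,0.132,-0.05,0.01,0],[-0.46,-0.076,-0.092,0.132,-0.05,0.01,0]]])

```text
time_s: 19.65
tool_pos: [0.4677, -0.187, 0.2066]
tool_rot: [-180.0, -0.0, 105.8]
force: [0.3, -0.4, 0.6]
grip_width: 0.0004
grasp_force: 0.0
```

```bash
cat > lev.py <<'E'
from h import *
from cell import get_obs
import sys
st(); o=get_obs(); print(o["tool_pos"],o["tool_rot"]); T=Rm(o["tool_rot"]); p=np.array(o["tool_pos"])
for hd in map(float,sys.argv[1:]):
    h=np.radians(hd); P=bed(26,-56-90*np.cos(h)+8*np.sin(h)+9.5,28+90*np.sin(h)+8*np.cos(h))
    print(hd,(T.T@(P-p)/.3).round(3))
E
python3 lev.py 75 70 62 57 50
```

```text
t 19.65 bedTCP [ 42.6 -62.1 150.6] Fbed [ 0.42 -0.42  0.56] w 0.0003841042599984444 gf 0.0 q [ 27.   2.  -8. 105.   0.  74.  34.]
[ 0.46766085 -0.18702609  0.20656769] [-1.79953958e+02 -4.51796881e-02  1.05805293e+02]
75.0 [ 0.018 -0.005  0.124]
70.0 [-0.007 -0.001  0.132]
62.0 [-0.044  0.006  0.15 ]
57.0 [-0.066  0.013  0.164]
50.0 [-0.094  0.022  0.186]
```

Emit:
servo_tool(series=[[[0.01,0,0.06,0,0,0,0],[0.01,-0.002,0.11,0,0,0,0],[0.005,-0.002,0.126,0,0,0,0],[-0.007,-0.001,0.132,0,0,0,0],[-0.025,0.002,0.14,0,0,0,0],[-0.044,0.006,0.15,0,0,0,0],[-0.055,0.009,0.157,0,0,0,0],[-0.066,0.013,0.164,0,0,0,0],[-0.08,0.017,0.175,0,0,0,0],[-0.094,0.022,0.186,0,0,0,0]]])

```text
time_s: 20.48
tool_pos: [0.483, -0.2146, 0.1523]
tool_rot: [179.9, 0.1, 105.7]
force: [-0.2, -0.1, 1.5]
grip_width: 0.0005
grasp_force: 0.7
```

```bash
python3 lev.py 46 40 34 28 22 16 10
```

```text
t 20.4833 bedTCP [  27.1 -100.6  103.5] Fbed [0.37 0.24 1.42] w 0.0004902246338966024 gf 0.6893513537943363 q [ 28.   7.  -7. 106.   1.  68.  36.]
[ 0.48297911 -0.2145858   0.15227436] [1.79897890e+02 1.20882128e-01 1.05726060e+02]
46.0 [-0.006  0.004  0.019]
40.0 [-0.026  0.014  0.041]
34.0 [-0.043  0.025  0.065]
28.0 [-0.057  0.036  0.091]
22.0 [-0.068  0.048  0.118]
16.0 [-0.077  0.06   0.146]
10.0 [-0.081  0.073  0.174]
```

Emit:
servo_tool(series=[[[-0.006,0.004,0.019,0,0,0,0],[-0.016,0.009,0.03,0,0,0,0],[-0.026,0.014,0.041,0,0,0,0],[-0.035,0.02,0.053,0,0,0,0],[-0.043,0.025,0.065,0,0,0,0],[-0.05,0.03,0.078,0,0,0,0],[-0.057,0.036,0.091,0,0,0,0],[-0.063,0.042,0.105,0,0,0,0],[-0.068,0.048,0.118,0,0,0,0],[-0.073,0.054,0.132,0,0,0,0],[-0.077,0.06,0.146,0,0,0,0],[-0.077,0.06,0.146,0,0,0,0]]])

```text
time_s: 21.48
tool_pos: [0.5057, -0.2312, 0.1072]
tool_rot: [-180.0, 0.0, 105.7]
force: [-0.3, -0.2, 0.1]
grip_width: 0.0006
grasp_force: 0.0
```

```bash
python3 lev.py 10 6 3 0 -3 -6
```

```text
t 21.4833 bedTCP [  24.7 -130.1   59.3] Fbed [-0.26 -0.08  0.19] w 0.0005622623302354349 gf 0.010313235979992896 q [ 28.  12.  -7. 105.   2.  63.  36.]
[ 0.5057464  -0.23124019  0.10718248] [-1.79985593e+02  2.86558961e-02  1.05744302e+02]
10.0 [-0.008  0.015  0.023]
6.0 [-0.009  0.024  0.043]
3.0 [-0.009  0.03   0.057]
0.0 [-0.009  0.037  0.071]
-3.0 [-0.007  0.043  0.086]
-6.0 [-0.005  0.049  0.1  ]
```

Emit:
servo_tool(series=[[[-0.005,0.008,0.012,0,0,0,0],[-0.008,0.015,0.023,0,0,0,0],[-0.009,0.02,0.033,0,0,0,0],[-0.009,0.024,0.043,0,0,0,0],[-0.009,0.027,0.05,0,0,0,0],[-0.009,0.03,0.057,0,0,0,0],[-0.009,0.03,0.057,0,0,0,0]]])

```text
time_s: 22.07
tool_pos: [0.5156, -0.2316, 0.091]
tool_rot: [179.9, 0.1, 105.7]
force: [0.6, -0.7, 0.3]
grip_width: 0.0005
grasp_force: 0.3
```

```bash
cat > chk.py <<'E'
from h import *
from cell import eyes
for n in("scene","top"):
    c=eyes.read_camera(n); np.savez(f"/tmp/{n}5.npz",**c)
    B=(cloud(c)-BO)@BR*1000
    Q=B[(abs(B[...,0]-26)<10)&(B[...,1]>-190)&(B[...,1]<60)&(B[...,2]>14)&(B[...,2]<150)]
    for y in range(-190,60,10):
        k=Q[(Q[:,1]>=y)&(Q[:,1]<y+10)]
        if len(k): print(n,y,len(k),"z",np.percentile(k[:,2],[0,50,100]).round(),end="; ")
    print()
E
python3 lev.py 0 -3 -6; python3 chk.py
```

```text
t 22.0667 bedTCP [  26.6 -136.1   41.4] Fbed [ 0.45 -0.79  0.27] w 0.00046935208699197496 gf 0.3256135029369034 q [ 27.  14.  -7. 104.   2.  62.  36.]
[ 0.5155779  -0.23164956  0.09098414] [1.79941222e+02 9.40756315e-02 1.05739862e+02]
0.0 [0.001 0.005 0.017]
-3.0 [0.003 0.012 0.032]
-6.0 [0.005 0.018 0.046]
scene -180 2 z [32. 34. 35.]; scene -170 10 z [27. 35. 42.]; scene -160 17 z [25. 35. 41.]; scene -150 13 z [27. 34. 48.]; scene -140 16 z [25. 34. 46.]; scene -130 51 z [24. 45. 77.]; scene -120 24 z [24. 37. 89.]; scene -110 17 z [24. 32. 38.]; scene -100 32 z [ 26. 133. 149.]; scene -90 30 z [ 27. 117. 133.]; scene -80 8 z [26. 29. 34.]; scene -70 6 z [28. 32. 34.]; scene -60 24 z [14. 25. 34.]; scene -50 20 z [14. 25. 37.]; scene -40 38 z [15. 31. 44.]; scene -30 20 z [16. 34. 42.]; scene -20 12 z [27. 33. 36.]; scene -10 12 z [27. 31. 35.]; scene 0 14 z [28. 33. 36.]; scene 10 14 z [27. 33. 38.]; scene 20 34 z [15. 31. 48.]; scene 30 29 z [16. 29. 43.]; 
top -130 4 z [30. 33. 36.]; top -120 22 z [29. 36. 40.]; top -110 27 z [31. 36. 42.]; top -100 51 z [ 27. 126. 150.]; top -90 27 z [ 27. 118. 137.]; top -80 16 z [22. 31. 36.]; top -70 15 z [23. 32. 37.]; top -60 27 z [17. 31. 36.]; top -50 29 z [18. 36. 45.]; top -40 42 z [14. 40. 47.]; top -30 26 z [22. 33. 48.]; top -20 21 z [14. 33. 38.]; top -10 26 z [14. 34. 38.]; top 0 21 z [14. 35. 39.]; top 10 24 z [14. 35. 39.]; top 20 40 z [15. 39. 52.]; top 30 32 z [14. 27. 45.]; top 40 6 z [14. 16. 17.];
```

The lever is nearly parallel to the bed (grip top z about 35) and the arm is down. I press it onto its hard stop until the force rises.

Emit:
servo_tool(series=[[[0.001,0.005,0.008,0,0,0,0],[0.001,0.005,0.014,0,0,0,0],[0.001,0.006,0.019,0,0,0,0],[0.001,0.006,0.021,0,0,0,0]]])

```text
time_s: 22.5
tool_pos: [0.5172, -0.2309, 0.0872]
tool_rot: [180.0, 0.1, 105.7]
force: [-6.2, 0.7, 17.3]
grip_width: 0.0002
grasp_force: 8.2
```

```bash
python3 lev.py -2 -4
```

```text
t 22.5 bedTCP [  26.7 -136.4   37.3] Fbed [ 1.78  5.2  17.55] w 0.0001512413725286383 gf 8.212466686964035 q [ 27.  15.  -7. 104.   2.  61.  36.]
[ 0.51715042 -0.23087456  0.08717924] [1.79952066e+02 9.43361382e-02 1.05731431e+02]
-2.0 [0.001 0.004 0.014]
-4.0 [0.003 0.008 0.024]
```

Emit:
servo_tool(series=[[[0,0,0.002,0,0,0,0],[0,0,0.002,0,0,0,0],[0,0,-0.02,0,0,0,0],[0,0,-0.1,0,0,0,0],[0,0,-0.2,0,0,0,0],[0,0,-0.35,0,0,0,0],[-0.2,-0.1,-0.45,0,0,0,0],[-0.4,-0.1,-0.45,0,0,0,0],[-0.4,-0.1,-0.45,0,0,0,0],[-0.4,-0.1,-0.45,0,0,0,0]]])

```text
time_s: 23.33
tool_pos: [0.5187, -0.3635, 0.2211]
tool_rot: [-180.0, 0.5, 105.2]
force: [-1.5, -0.5, -0.1]
grip_width: 0.0005
grasp_force: 0.0
```

```bash
python3 chk.py; python3 - <<'E'
from h import *
st()
for n in("scene","top"):
    c=load(f"/tmp/{n}5.npz")
    f=c["frame"][190:330,300:450] if n=="top" else c["frame"][140:280,220:370]
    a=f if n=="scene" else np.hstack([a,f])
t=load("/tmp/top5.npz")
Q=dark(t,12,(45,120,-2,60)); r=cv2.minAreaRect(Q[:,:2].astype(np.float32)); print("blank",r)
for x in(50,60,70,75): k=Q[(abs(Q[:,0]-x)<4)];print(x,k[:,1].max())
cv2.imwrite("pics/p6.png",cv2.resize(a[:,:,::-1],None,fx=2.6,fy=2.6,interpolation=2))
E
```

```text
scene -180 2 z [27. 28. 29.]; scene -170 15 z [21. 30. 36.]; scene -160 14 z [20. 28. 36.]; scene -150 18 z [22. 31. 37.]; scene -140 14 z [23. 30. 35.]; scene -130 13 z [21. 31. 36.]; scene -120 16 z [23. 30. 36.]; scene -110 16 z [22. 29. 37.]; scene -100 19 z [22. 29. 37.]; scene -90 11 z [25. 31. 33.]; scene -80 11 z [26. 29. 33.]; scene -70 6 z [18. 24. 29.]; scene -60 21 z [15. 25. 34.]; scene -50 25 z [14. 24. 40.]; scene -40 34 z [14. 31. 44.]; scene -30 23 z [16. 34. 44.]; scene -20 10 z [28. 31. 35.]; scene -10 10 z [26. 31. 36.]; scene 0 14 z [27. 32. 37.]; scene 10 12 z [27. 32. 36.]; scene 20 41 z [15. 32. 48.]; scene 30 25 z [14. 29. 41.]; 
top -180 4 z [33. 35. 36.]; top -170 27 z [27. 35. 40.]; top -160 30 z [22. 34. 39.]; top -150 27 z [26. 35. 38.]; top -140 25 z [25. 34. 38.]; top -130 28 z [28. 34. 40.]; top -120 26 z [27. 34. 38.]; top -110 31 z [27. 35. 43.]; top -100 23 z [21. 32. 40.]; top -90 12 z [28. 31. 36.]; top -80 15 z [26. 32. 36.]; top -70 18 z [23. 30. 35.]; top -60 33 z [15. 31. 40.]; top -50 27 z [16. 35. 42.]; top -40 36 z [15. 39. 46.]; top -30 30 z [22. 33. 48.]; top -20 22 z [14. 34. 37.]; top -10 23 z [15. 33. 40.]; top 0 26 z [14. 32. 44.]; top 10 23 z [14. 34. 39.]; top 20 37 z [14. 39. 51.]; top 30 31 z [14. 26. 43.]; top 40 4 z [15. 16. 18.]; 
t 23.4333 bedTCP [  51.2 -236.1  188.6] Fbed [ 0.93  1.23 -0.76] w 0.00028161302344526483 gf 0.0 q [34. 16. -2. 86.  1. 77. 47.]
blank ((63.207984924316406, 22.615060806274414), (49.053253173828125, 36.10592269897461), 89.9355239868164)
50 46.506601824758455
60 46.29590015380613
70 47.131393542048706
75 47.131393542048706
```

View pics/p6.png

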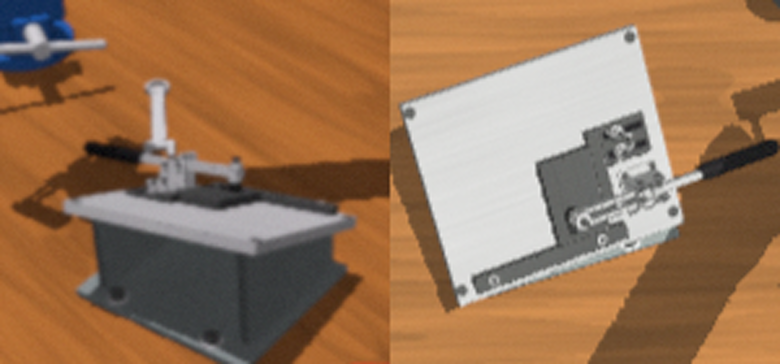

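The picture shows the clamp shut: the lever lies flat, with its grip at right-half (740,158). The blank at (575,205) is held square against the rail and stop, with the pad on it. Handing in.

```bash
python3 -c "
from cell import env
print(env.sign_off())"
```

```text
the job is handed in; nothing more can be done
None
```

The job is handed in: the blank was released above the rail, slid down onto it, was pushed against the stop with at most about 7 N, and is clamped with the lever fully down; the last picture shows it square to rail and stop, but the hand-in gave no verdict.

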